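# Set the stock tags on the materials rack

## Robot

A 6-joint arm with a two-finger parallel gripper is mounted at the origin on a cart in front of the work surface, level with it; the furniture and walls round the work are solid. World frame = base frame: x ahead of the robot, y to its left, z up, the work surface at z = 0. Lengths are in m, angles in degrees, forces in N, time in s.
With the tool pointing down it reaches from about 0.3 to 0.775 m from the base axis. Payload 14.6 kg.
Tool frame: the origin (TCP) lies at the very end of the fingers, on their centre line; the grasp point (between the pads) lies 19 mm behind it (robot.hold_point_z is the distance from the TCP to the grasp point, in m); z points along the fingers, x is the direction in which the jaws open and shut, and the axes are right-handed (so a half turn about z gives the same grasp; the last joint's range is limited). The gripper opens to 85 mm and grips with 20 to 120 N. Pads are 22 mm wide; open, the fingers measure 114 mm over their backs; the gripper's body (76 mm by 85 mm) begins 54 mm behind the grasp point. The pads swing forward as they close: fully open they stand 13 mm farther back than shut.
Start: joints at [-77.785, 17.183, 87.147, -0, 75.671, -3.816], TCP at [0.152, -0.529, 0.196] pointing down, gripper open.
Joint ranges: [-173.82, 173.82], [-45.26, 126.66], [13.44, 144.39], [-59.66, 239.66], [0, 175.72], [-146.38, 146.38]. Speed limits (degrees/s): [127.2, 127.2, 147.25, 180, 180, 180].

## Interface

Orientations are given as a 3x3 rotation matrix whose columns are the frame's x, y, z axes.
In Python, from cell import robot, eyes gives the robot as it stands. The module is installed in compiled form; this text tells all that it offers.
- The arm moves only by the tool send_rows, never from a script. Its argument "plan" is a list of rows, each a list of 7 numbers: the turn, a rotation vector about the tool's x, y, z as a fraction of full scale, then the shift along the tool's x, y, z as a fraction of full scale, then the gripper's target within -1 to 1 (shut at 1, half-way at 0, fully open at -1). In form: [[wx, wy, wz, dx, dy, dz, jaw], ...]. A call has 1 to 12 rows; each row shifts and turns the commanded pose from where the row before left it, along the tool's axes as they then stand; what a row does not reach is not made up. Full scale, the value 1, is 0.02 m for a shift and 0.1 rad for a turn. A row lasts 1/10 s, in which the tool goes at most 50 mm and 8.59 degrees, less where a joint would pass 70% of its speed; a pose out of reach is approached as far as the arm can. A call with a number of a shift or a turn outside -1 to 1 is refused whole. A call with a gripper value outside its range is refused whole. The fingers move at their own pace and stop on an object; "squeeze" is the grip in N (left out, the last holds). Time passes only in rows, so rows that do not move let the fingers close. It gives the time, the measured TCP pose, the force and the opening at its end, in the units of the state.
- robot.get_state(): the state, without advancing time (a new reading comes with each control period).
- eyes.snapshot(name): name is "side" or "top" or "wrist"; returns (picture, depth): 420x560x3 uint8, blue, green, red; 420x560 float32, m along the optical axis (not along the pixel's ray), 0 where there is no reading.
- eyes.calibration(name): a dict with "fx", "fy", "cx", "cy" (pixels), "rvec" (rotation vector, rad) and "tvec" (3), from world to camera coordinates, as OpenCV has them; the wrist camera has in their place "hand_eye" (4x4, takes a point from camera to tool coordinates, whose origin is the TCP and whose axes are the tool frame's). Camera axes: x right, y down, z forward; pixel columns grow to the right and rows downward; lengths in m; the calibration is good to about 2 mm. The wrist camera is an equidistant fisheye: a pixel r from the principal point sees the ray r / f radians off the axis. A picture is of the moment at which its call begins: read the wrist's pose just before it. calibration takes no time and is no camera call.
- robot.finish_job(): hands the job in, once; it reports no verdict.
The state is a dict: "clock": time; "qpos": joint angles; "qvel": joint speeds; "joint_torque": joint torques, N m; "tcp_pos": TCP position; "eef_rot": TCP orientation; "contact_force": force on the tool from outside, world axes, zero at the start; "moment": the same for the moment, N m; "grip_width": finger opening in m.
Only numpy, scipy, OpenCV 4.12 (cv2) and the standard library are available. Lean on these libraries where they do the work, as an engineer would, in place of code of your own. Each camera call takes 0.05 s, during which the arm holds its last target. There are 200 camera calls.

## Task

New stock has been put away, so bring the tags on the header of the bin rack up to date: using the fingertips only, push each wrong tag over its hinge until it falls to its other stop, so that every full bin (a jar or spool in both of its two places) has the tag behind it leaning back with the round disc showing, and every bin that is not full has its tag leaning forward with its bar face uppermost. Leave the tags that are already right as they are, and do not move the stock in the bins or the things round the rack.

Things in the scene. Friction and masses are not known exactly. Their poses are not given: they have to be found in the camera images.
- rack: plywood bin rack, fixed: base 172 mm deep (x) by 410 mm wide (y), 12 mm thick, with an upright header board 16 mm thick along its far side whose top is 112 mm above the worktop. Origin: centre of the underside of the base; +x points from the front of the bins to the header, +z up. The header's mid-plane is at x = +68 mm.
- bin_a: grey open bin, fixed in front of the header, one of four alike at 92 mm pitch (order varies); 128 mm deep (x), 84 wide (y), 50 high (front 30), 3 mm floor. A rib at x = 0 parts it into two places, centred at x = -31 (front) and +31 mm (back), one jar or spool each. Origin: centre of underside; axes as the rack's. Its tag's pin is at about (78, 0, 116) mm in its frame.
- bin_b: grey open bin, fixed in front of the header, one of four alike at 92 mm pitch (order varies); 128 mm deep (x), 84 wide (y), 50 high (front 30), 3 mm floor. A rib at x = 0 parts it into two places, centred at x = -31 (front) and +31 mm (back), one jar or spool each. Origin: centre of underside; axes as the rack's. Its tag's pin is at about (78, 0, 116) mm in its frame.
- bin_c: grey open bin, fixed in front of the header, one of four alike at 92 mm pitch (order varies); 128 mm deep (x), 84 wide (y), 50 high (front 30), 3 mm floor. A rib at x = 0 parts it into two places, centred at x = -31 (front) and +31 mm (back), one jar or spool each. Origin: centre of underside; axes as the rack's. Its tag's pin is at about (78, 0, 116) mm in its frame.
- bin_d: grey open bin, fixed in front of the header, one of four alike at 92 mm pitch (order varies); 128 mm deep (x), 84 wide (y), 50 high (front 30), 3 mm floor. A rib at x = 0 parts it into two places, centred at x = -31 (front) and +31 mm (back), one jar or spool each. Origin: centre of underside; axes as the rack's. Its tag's pin is at about (78, 0, 116) mm in its frame.
- tag_1 (a joint): hinge of an aluminium tag (its bin varies), rad. 0: leans 40 degrees from upright forward over the bins, face with raised bar uppermost; 1.396: leans 40 degrees backward, face with raised round disc uppermost, towards the robot. Balances upright at 0.70; pushed past that it falls by its own weight (30 g, almost no friction) to that side's stop.
- tag_1_pin (a point): middle of the hinge pin of tag_1, 16 mm above the header's top (128 above the worktop), parallel to the rack's y. The tag: plate 60 mm wide along the pin, 3.5 thick, 58 from pin to free edge, which at rest is 44 mm above the pin and 37 in front (joint 0) or behind (1.396). Its steel clip on the header: 22 (x) by 62 (y) mm, up to 5 mm above the pin.
- tag_2 (a joint): hinge of an aluminium tag (its bin varies), rad. 0: leans 40 degrees from upright forward over the bins, face with raised bar uppermost; 1.396: leans 40 degrees backward, face with raised round disc uppermost, towards the robot. Balances upright at 0.70; pushed past that it falls by its own weight (30 g, almost no friction) to that side's stop.
- tag_2_pin (a point): middle of the hinge pin of tag_2, 16 mm above the header's top (128 above the worktop), parallel to the rack's y. The tag: plate 60 mm wide along the pin, 3.5 thick, 58 from pin to free edge, which at rest is 44 mm above the pin and 37 in front (joint 0) or behind (1.396). Its steel clip on the header: 22 (x) by 62 (y) mm, up to 5 mm above the pin.
- tag_3 (a joint): hinge of an aluminium tag (its bin varies), rad. 0: leans 40 degrees from upright forward over the bins, face with raised bar uppermost; 1.396: leans 40 degrees backward, face with raised round disc uppermost, towards the robot. Balances upright at 0.70; pushed past that it falls by its own weight (30 g, almost no friction) to that side's stop.
- tag_3_pin (a point): middle of the hinge pin of tag_3, 16 mm above the header's top (128 above the worktop), parallel to the rack's y. The tag: plate 60 mm wide along the pin, 3.5 thick, 58 from pin to free edge, which at rest is 44 mm above the pin and 37 in front (joint 0) or behind (1.396). Its steel clip on the header: 22 (x) by 62 (y) mm, up to 5 mm above the pin.
- tag_4 (a joint): hinge of an aluminium tag (its bin varies), rad. 0: leans 40 degrees from upright forward over the bins, face with raised bar uppermost; 1.396: leans 40 degrees backward, face with raised round disc uppermost, towards the robot. Balances upright at 0.70; pushed past that it falls by its own weight (30 g, almost no friction) to that side's stop.
- tag_4_pin (a point): middle of the hinge pin of tag_4, 16 mm above the header's top (128 above the worktop), parallel to the rack's y. The tag: plate 60 mm wide along the pin, 3.5 thick, 58 from pin to free edge, which at rest is 44 mm above the pin and 37 in front (joint 0) or behind (1.396). Its steel clip on the header: 22 (x) by 62 (y) mm, up to 5 mm above the pin.
- jar_1: round pigment jar with a black cap, 52 mm across, 62 mm high, loose, standing in one place of a bin; origin: centre of its underside.
- jar_2: round pigment jar with a black cap, 52 mm across, 62 mm high, loose, standing in one place of a bin; origin: centre of its underside.
- spool_1: wooden thread spool, 39 mm across, 58 mm high, loose, standing in one place of a bin; origin: centre of its underside.
- spool_2: wooden thread spool, 39 mm across, 58 mm high, loose, standing in one place of a bin; origin: centre of its underside.
- jar_3: round pigment jar with a white cap, 48 mm across, 58 mm high, loose, standing in one place of a bin; origin: centre of its underside.
- tape_roll: roll of masking tape lying flat, 94 mm across, 19 mm high, loose bystander on the worktop; origin: centre of its underside.
- wax: yellow wax block, 40x55x18 mm, loose bystander on the worktop; origin: centre of its underside.
- dropper: small bottle with a dropper cap, 37 mm across, 108 mm high, standing behind the rack, loose bystander on the worktop; origin: centre of its underside.
- spare_jar: round pigment jar with a black cap, 57 mm across, 70 mm high, standing outside the rack beside its right end (it belongs to no bin), loose bystander on the worktop; origin: centre of its underside.

How it is judged (in metres and radians):
At the end, for the whole second after the job is handed in: The tag behind each full bin is within 0.12 rad of its rear stop (disc showing), the tag behind each other bin within 0.12 rad of its front stop (bar face uppermost), and the stock and the loose things round the rack are within 15 mm of where they stood ((not (horizontal distance between tag_1_pin and bin_a below 0.1 m) or value of joint tag_1 above 1.276 rad) and (not (horizontal distance between tag_1_pin and bin_b below 0.1 m) or value of joint tag_1 above 1.276 rad) and (not (horizontal distance between tag_1_pin and bin_c below 0.1 m) or value of joint tag_1 below 0.12 rad) and (not (horizontal distance between tag_1_pin and bin_d below 0.1 m) or value of joint tag_1 below 0.12 rad) and (not (horizontal distance between tag_2_pin and bin_a below 0.1 m) or value of joint tag_2 above 1.276 rad) and (not (horizontal distance between tag_2_pin and bin_b below 0.1 m) or value of joint tag_2 above 1.276 rad) and (not (horizontal distance between tag_2_pin and bin_c below 0.1 m) or value of joint tag_2 below 0.12 rad) and (not (horizontal distance between tag_2_pin and bin_d below 0.1 m) or value of joint tag_2 below 0.12 rad) and (not (horizontal distance between tag_3_pin and bin_a below 0.1 m) or value of joint tag_3 above 1.276 rad) and (not (horizontal distance between tag_3_pin and bin_b below 0.1 m) or value of joint tag_3 above 1.276 rad) and (not (horizontal distance between tag_3_pin and bin_c below 0.1 m) or value of joint tag_3 below 0.12 rad) and (not (horizontal distance between tag_3_pin and bin_d below 0.1 m) or value of joint tag_3 below 0.12 rad) and (not (horizontal distance between tag_4_pin and bin_a below 0.1 m) or value of joint tag_4 above 1.276 rad) and (not (horizontal distance between tag_4_pin and bin_b below 0.1 m) or value of joint tag_4 above 1.276 rad) and (not (horizontal distance between tag_4_pin and bin_c below 0.1 m) or value of joint tag_4 below 0.12 rad) and (not (horizontal distance between tag_4_pin and bin_d below 0.1 m) or value of joint tag_4 below 0.12 rad) and distance of each of jar_1, jar_2, spool_1, spool_2, jar_3, tape_roll, wax, dropper, spare_jar from where it was at the start of the episode below 0.015 m); the robot touches nothing.
It fails at once if something in the bins is shifted by more than 15 mm, lifted or knocked over (distance of any of jar_1, jar_2, spool_1, spool_2, jar_3 from where it was at the start of the episode above 0.015 m or angle between any of jar_1, jar_2, spool_1, spool_2, jar_3's own z axis and vertical above 0.3 rad).
It fails at once if a loose thing round the rack is shifted by more than 15 mm (distance of any of tape_roll, wax, dropper, spare_jar from where it was at the start of the episode above 0.015 m).
It fails at once if a tag that was already right is swung by more than about 25 degrees ((horizontal distance between tag_3_pin and bin_a below 0.1 m and value of joint tag_3 below 0.946 rad) or (horizontal distance between tag_3_pin and bin_b below 0.1 m and value of joint tag_3 below 0.946 rad) or (horizontal distance between tag_4_pin and bin_c below 0.1 m and value of joint tag_4 above 0.45 rad) or (horizontal distance between tag_4_pin and bin_d below 0.1 m and value of joint tag_4 above 0.45 rad)).
It also fails if it takes over 54 s, if anything falls off the work surface, if the arm or the gripper's body presses on something with over 40 N, if the wrist force passes 120 N, or if a joint passes its speed limit or range.

## Working session

There is one attempt and no reset: what is moved stays moved. The work goes in short steps, Python scripts to look and compute and a tool call to move; the robot and the scene stay as the last step left them, time stands still between calls to the robot, and variables do not carry over. Pictures are saved under pics/ and viewed, about 8 in all and at most 12, crops included, and the job is handed in when it is done.

Besides the shell and the picture viewer there is one more tool, called after "Call:" in YAML: its name, and indented under it one key for each argument. send_rows: Moves the arm, as the interface text tells. Shift numbers are shares of 0.02 m and turn numbers shares of 0.1 rad, none past 1 either way. Its arguments: {"type":"object","properties":{"plan":{"type":"array"},"squeeze":{"type":"number"}},"required":["plan"]}

```bash
mkdir -p pics
python3 - <<'E'
from cell import robot, eyes
import cv2,numpy as np
for n in("top","side"):
    p,d=eyes.snapshot(n); cv2.imwrite(f"pics/{n}0.png",p); np.save(f"{n}0.npy",d); c=eyes.calibration(n); print(n,c)
    R=cv2.Rodrigues(np.array(c["rvec"],float))[0];print(-R.T@np.array(c["tvec"]).ravel())
s=robot.get_state();print(s["clock"],s["tcp_pos"],s["eef_rot"],s["grip_width"],s["contact_force"])
E
```

```text
top {'fx': 413.3900595677715, 'fy': 413.3900595677715, 'cx': 275.7185852233182, 'cy': 207.3719047629045, 'rvec': array([ 2.1026465 , -2.16049238,  0.21858291]), 'tvec': array([-0.12559334,  0.6278968 ,  0.96128225])}
[ 0.43532682 -0.12166306  1.06291123]
side {'fx': 474.75341008701474, 'fy': 474.75341008701474, 'cx': 281.7645432476614, 'cy': 214.99789396655257, 'rvec': array([ 2.25321375, -0.54793226,  0.26705871]), 'tvec': array([-0.59588616,  0.17522886,  1.13474635])}
[ 0.17541296 -0.9126563   0.89984639]
0.1 [ 0.15182381 -0.52836289  0.1952614 ] [[ 2.76163398e-01 -9.61110671e-01 -2.37785583e-04]
 [-9.61110089e-01 -2.76163493e-01  1.05929637e-03]
 [-1.08376875e-03 -6.40007629e-05 -9.99999411e-01]] 0.08511612000881631 [ 0.06728709 -0.72524276 -0.01790042]
```

View pics/top0.png

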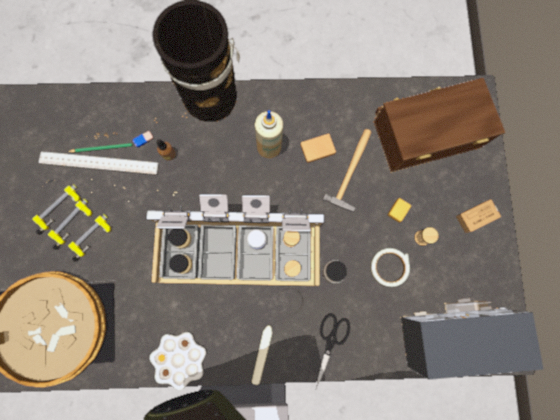

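View pics/side0.png

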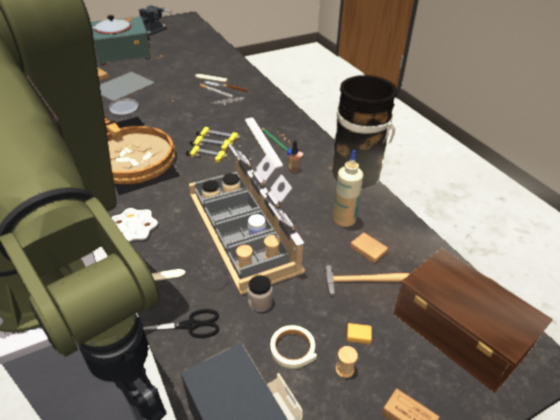

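Top view: the bins at columns ~178/219/257/294 hold, in order, 2 black jars, nothing, one white jar and 2 spools. Their tags appear to lean forward, back, back and forward. I'll zoom in to confirm this and measure.

```bash
cat > h.py <<'E'
import numpy as np,cv2
from cell import eyes
def cam(n):
    c=eyes.calibration(n);R=cv2.Rodrigues(np.array(c["rvec"],float))[0];t=np.array(c["tvec"],float).ravel()
    return c,R,t
def cloud(n,d):
    c,R,t=cam(n);v,u=np.mgrid[:d.shape[0],:d.shape[1]]
    P=np.stack([(u-c["cx"])/c["fx"]*d,(v-c["cy"])/c["fy"]*d,d],-1)
    P=(P-t)@R; P[d<=0]=np.nan; return P
def plane(n,u,v,z):
    c,R,t=cam(n);r=R.T@np.array([(u-c["cx"])/c["fx"],(v-c["cy"])/c["fy"],1]);o=-R.T@t
    return o+r*(z-o[2])/r[2]
E
python3 - <<'E'
from h import *
p=cv2.imread("pics/top0.png");d=np.load("top0.npy");P=cloud("top",d)
cv2.imwrite("pics/crop.png",cv2.resize(p[185:295,140:350],None,fx=3.8,fy=3.8,interpolation=cv2.INTER_CUBIC))
# header top: z~0.112 white
g=p.min(2);m=(g>150);m[:205]=0;m[228:]=0;m[:,:140]=0;m[:,330:]=0
for u in(151,154,190,194,235,238,277,312,318,321):
    vs=np.where(m[:,u])[0]
    if len(vs): print(u,vs.min(),vs.max(),plane("top",u,vs.mean(),.112).round(4),P[int(vs.mean()),u].round(3))
print("tags")
for u,v in((173,222),(213,203),(256,203),(295,224)): print(u,v,P[v-4:v+6:3,u].round(3).tolist())
print("bottle",P[112:150:5,268].round(3).tolist());print("dropper",P[140:158:3,164].round(3).tolist())
print("hand",eyes.calibration("wrist")["hand_eye"].round(3).tolist())
for y in (.1,0,-.1,-.2,-.3):
  q=P[(np.abs(P[...,1]-y)<.05)&(P[...,0]>.47)&(P[...,0]<.62)&(P[...,2]>.06)];print(y,len(q),q.min(0).round(3) if len(q) else '',q.max(0).round(3) if len(q) else '')
E
```

```text
151 210 219 [0.605  0.1486 0.112 ] [0.606 0.149 0.112]
154 211 219 [0.6036 0.1416 0.112 ] [0.604 0.142 0.112]
190 212 218 [0.6015 0.0583 0.112 ] [0.602 0.059 0.111]
194 211 220 [0.6001 0.049  0.112 ] [0.601 0.049 0.111]
235 212 226 [ 0.5941 -0.0461  0.112 ] [ 0.594 -0.046  0.113]
238 213 220 [ 0.5951 -0.0531  0.112 ] [ 0.596 -0.053  0.114]
277 213 227 [ 0.5891 -0.1438  0.112 ] [ 0.589 -0.144  0.11 ]
312 214 222 [ 0.587  -0.2254  0.112 ] [ 0.587 -0.225  0.114]
318 214 222 [ 0.5867 -0.2394  0.112 ] [ 0.587 -0.239  0.112]
321 214 222 [ 0.5865 -0.2464  0.112 ] [ 0.586 -0.246  0.112]
tags
173 222 [[0.59, 0.09, 0.145], [0.581, 0.087, 0.158], [0.573, 0.085, 0.164], [0.565, 0.083, 0.173]]
213 203 [[0.626, -0.002, 0.168], [0.621, -0.001, 0.16], [0.615, -0.001, 0.156], [0.61, 0.0, 0.148]]
256 203 [[0.623, -0.097, 0.17], [0.618, -0.097, 0.166], [0.613, -0.097, 0.156], [0.607, -0.096, 0.149]]
295 224 [[0.578, -0.183, 0.145], [0.57, -0.183, 0.154], [0.562, -0.181, 0.165], [0.554, -0.181, 0.17]]
bottle [[0.799, -0.128, 0.234], [0.796, -0.128, 0.213], [0.793, -0.128, 0.192], [0.785, -0.128, 0.185], [0.779, -0.128, 0.168], [0.77, -0.127, 0.161], [0.768, -0.127, 0.132], [0.768, -0.127, 0.096]]
dropper [[0.826, 0.15, 0.004], [0.79, 0.13, 0.081], [0.783, 0.13, 0.079], [0.779, 0.134, 0.066], [0.774, 0.136, 0.058], [0.769, 0.138, 0.049]]
hand [[1.0, -0.0, -0.0, -0.0], [0.001, 0.948, 0.317, -0.081], [0.0, -0.317, 0.948, -0.178], [0.0, 0.0, 0.0, 1.0]]
0.1 1592 [0.47  0.051 0.06 ] [0.618 0.15  0.176]
0 990 [ 0.471 -0.049  0.06 ] [0.62  0.05  0.164]
-0.1 1312 [ 0.471 -0.149  0.06 ] [ 0.62  -0.05   0.167]
-0.2 1070 [ 0.47  -0.249  0.06 ] [ 0.605 -0.15   0.18 ]
-0.3 127 [ 0.471 -0.304  0.064] [ 0.488 -0.258  0.076]
```

View pics/crop.png

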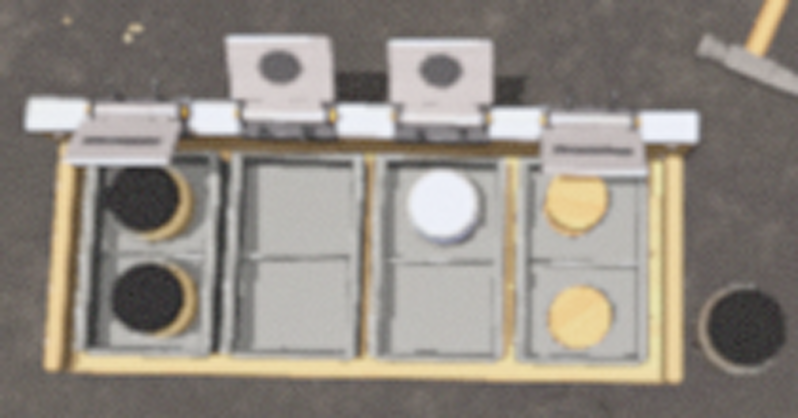

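Confirmed: all four tags are wrong. The two full bins (jars on the left, spools on the right) have their bar tags forward, and the empty and half-full bins show discs. I'll check the travel corridor, then go.

Run:
```python
from h import *
P=cloud("top",np.load("top0.npy")).reshape(-1,3);P=P[~np.isnan(P[:,0])]
a=np.array([.152,-.529]);b=np.array([.5245,-.184]);L=np.linalg.norm(b-a);e=(b-a)/L;n=np.array([-e[1],e[0]])
s=(P[:,:2]-a)@e;w=(P[:,:2]-a)@n
for k in np.arange(0,.6,.05):
    q=P[(abs(s-k)<.025)&(abs(w)<.09)];print(round(k,2),len(q),q[:,2].max().round(3) if len(q) else '')
```

```text
0.0 7 -0.001
0.05 281 0.145
0.1 1379 0.144
0.15 2227 0.146
0.2 1907 0.144
0.25 1481 0.012
0.3 1461 0.014
0.35 1403 0.072
0.4 1441 0.076
0.45 1390 0.077
0.5 1537 0.175
0.55 1432 0.18
```

Call:
send_rows:
  plan:
    - [0,0,0.82,0,0,-1,1]
    - [0,0,0.82,0,0,-1,1]
    - [0,0,0.82,0,0,-1,1]
    - [0,0,0.82,0,0,-1,1]
    - [0,0,0,0,0,0,1]

```text
clock: 0.6
tcp_pos: [0.152, -0.5292, 0.278]
eef_rot: [[-0.05, -0.999, 0.001], [-0.999, 0.05, -0.004], [0.004, -0.001, -1.0]]
contact_force: [0.5, 0.2, 0.0]
grip_width: 0.0123
```

Call:
send_rows:
  plan:
    - [0,0,0,-1,-1,0,1]
    - [0,0,0,-1,-1,0,1]
    - [0,0,0,-1,-1,0,1]
    - [0,0,0,-1,-1,0,1]
    - [0,0,0,-1,-1,0,1]
    - [0,0,0,-1,-1,0,1]
    - [0,0,0,-1,-1,0,1]
    - [0,0,0,-1,-1,0,1]
    - [0,0,0,-1,-1,0,1]
    - [0,0,0,-1,-1,0,1]
    - [0,0,0,-1,-1,0,1]
    - [0,0,0,-1,-1,0,1]

```text
clock: 1.8
tcp_pos: [0.4037, -0.2994, 0.2746]
eef_rot: [[-0.046, -0.999, -0.001], [-0.999, 0.046, 0.001], [-0.001, 0.001, -1.0]]
contact_force: [0.0, -0.9, 0.3]
grip_width: 0.0002
```

Call:
send_rows:
  plan:
    - [0,0,0,-1,-1,0,1]
    - [0,0,0,-1,-1,0,1]
    - [0,0,0,-1,-1,0,1]
    - [0,0,0,-1,-1,0,1]
    - [0,0,0,-1,-1,0,1]
    - [0,0,0,-1,-0.8,0,1]
    - [0,0,0,0,0,0,1]
    - [0,0,0,0,0,0,1]

```text
clock: 2.6
tcp_pos: [0.5246, -0.186, 0.2746]
eef_rot: [[-0.046, -0.999, -0.002], [-0.999, 0.046, 0.001], [-0.0, 0.002, -1.0]]
contact_force: [0.2, -0.2, 0.6]
grip_width: 0.0002
```

Call:
send_rows:
  plan:
    - [0,0,0,0,0,1,1]
    - [0,0,0,0,0,1,1]
    - [0,0,0,0,0,1,1]
    - [0,0,0,0,0,1,1]
    - [0,0,0,0,0,1,1]
    - [0,0,0,0,0,1,1]
    - [0,0,0,0,0,0.1,1]
    - [0,0,0,0,0,0,1]

```text
clock: 3.4
tcp_pos: [0.5244, -0.1867, 0.1539]
eef_rot: [[-0.049, -0.999, -0.001], [-0.999, 0.049, 0.0], [-0.0, 0.001, -1.0]]
contact_force: [0.4, -0.0, 1.2]
grip_width: -0.0
```

Run:
```python
from cell import robot, eyes
import cv2
s=robot.get_state();print(s["tcp_pos"])
p,d=eyes.snapshot("wrist");cv2.imwrite("pics/w1.png",p)
```

```text
[ 0.52436528 -0.18672032  0.15386286]
```

View pics/w1.png

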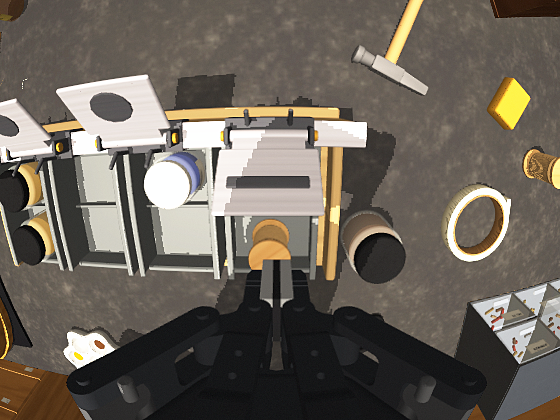

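The wrist view shows the fingertips at (277,270), centred just in front of the right tag's free edge (columns 215-322, row 215). I'll push now.

Call:
send_rows:
  plan:
    - [0,0,0,0,-0.3,0,1]
    - [0,0,0,0,-0.3,0,1]
    - [0,0,0,0,-0.3,0,1]
    - [0,0,0,0,-0.3,0,1]
    - [0,0,0,0,-0.3,0,1]
    - [0,0,0,0,-0.3,0,1]
    - [0,0,0,0,-0.3,0,1]
    - [0,0,0,0,-0.3,0,1]
    - [0,0,0,0,-0.3,0,1]
    - [0,0,0,0,-0.3,0,1]
    - [0,0,0,0,-0.3,0,1]
    - [0,0,0,0,0,0,1]

```text
clock: 4.65
tcp_pos: [0.5913, -0.1893, 0.1536]
eef_rot: [[-0.048, -0.999, 0.0], [-0.999, 0.048, 0.0], [-0.0, -0.0, -1.0]]
contact_force: [-0.2, -0.5, -1.0]
grip_width: -0.0001
```

Call:
send_rows:
  plan:
    - [0,0,0,0,0,0,1]
    - [0,0,0,0,0,0,1]
    - [0,0,0,0,0,0,1]

```text
clock: 4.95
tcp_pos: [0.5906, -0.1894, 0.1539]
eef_rot: [[-0.048, -0.999, 0.0], [-0.999, 0.048, -0.0], [0.0, -0.0, -1.0]]
contact_force: [-0.2, 1.0, 0.5]
grip_width: 0.0004
```

Run:
```python
from cell import robot, eyes
import cv2
p,d=eyes.snapshot("wrist");cv2.imwrite("pics/w2.png",p)
```

```text
(no output)
```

View pics/w2.png

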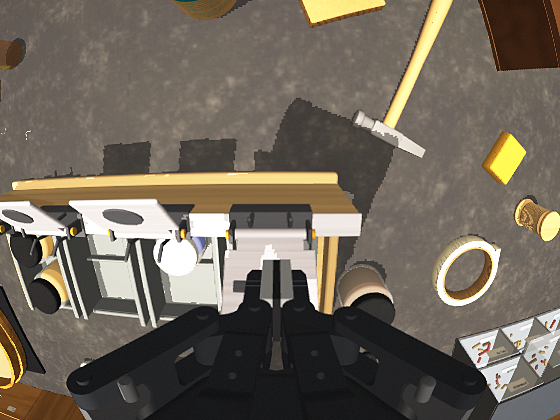

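Run:
```python
from h import *
for n in("top","side"):
    p,d=eyes.snapshot(n);cv2.imwrite(f"pics/{n}1.png",p);np.save(f"{n}1.npy",d)
a=cv2.imread("pics/top1.png")[190:250,230:340];b=cv2.imread("pics/side1.png")[140:290,180:320]
a=cv2.resize(a,(700,382//1),interpolation=cv2.INTER_CUBIC)[:290];b=cv2.resize(b,(300,290),interpolation=cv2.INTER_CUBIC)
b=np.hstack([b,np.zeros((290,400,3),np.uint8)])
b=cv2.resize(cv2.imread("pics/side1.png")[150:270,200:320],(600,600))
cv2.imwrite("pics/c1.png",b)
```

```text
(no output)
```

View pics/c1.png

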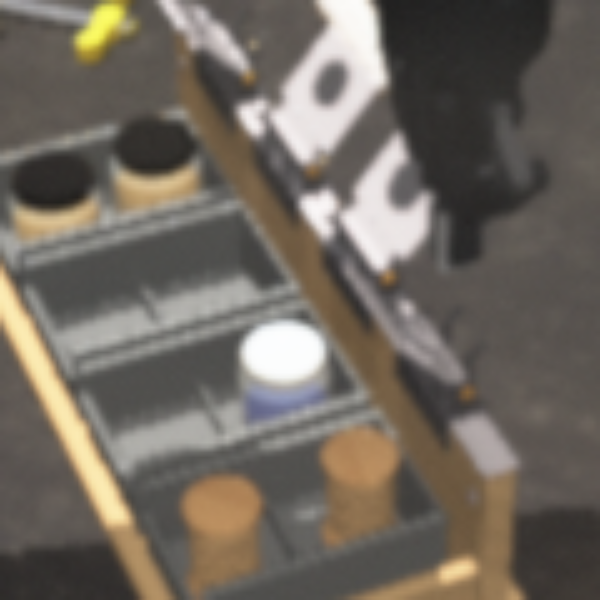

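Run:
```python
from h import *
for z in (.15,.16,.17,.18,.19,.2,.21,.22): print(z,plane("side",291,203,z).round(3))
c,R,t=cam("side")
for X in([.5906,-.1894,.1539],):
    q=R@X+t;print(c["fx"]*q[0]/q[2]+c["cx"],c["fy"]*q[1]/q[2]+c["cy"])
P=cloud("side",np.load("side1.npy"));print(P[195:206:2,291].round(3).tolist())
T=cloud("top",np.load("top0.npy"));m=(abs(T[...,1]+.185)<.035)&(T[...,0]>.54)&(T[...,0]<.6)&(T[...,2]>.12)
q=T[m];o=np.argsort(q[:,0]);print(q[o][::12].round(3).tolist())
```

```text
0.15 [ 0.615 -0.154  0.15 ]
0.16 [ 0.609 -0.164  0.16 ]
0.17 [ 0.603 -0.174  0.17 ]
0.18 [ 0.597 -0.184  0.18 ]
0.19 [ 0.592 -0.194  0.19 ]
0.2 [ 0.586 -0.204  0.2  ]
0.21 [ 0.58  -0.214  0.21 ]
0.22 [ 0.574 -0.225  0.22 ]
289.1851588765909 213.5840025029386
[[0.587, -0.201, 0.221], [0.586, -0.203, 0.216], [0.587, -0.201, 0.209], [0.586, -0.204, 0.206], [0.702, -0.004, 0.002], [0.697, -0.013, 0.003]]
[[0.551, -0.207, 0.174], [0.552, -0.192, 0.172], [0.552, -0.163, 0.172], [0.554, -0.189, 0.173], [0.554, -0.172, 0.172], [0.556, -0.194, 0.171], [0.557, -0.168, 0.17], [0.559, -0.212, 0.164], [0.559, -0.195, 0.164], [0.56, -0.157, 0.168], [0.562, -0.188, 0.164], [0.562, -0.168, 0.163], [0.564, -0.211, 0.159], [0.565, -0.171, 0.163], [0.567, -0.186, 0.162], [0.567, -0.162, 0.162], [0.568, -0.153, 0.157], [0.57, -0.167, 0.157], [0.571, -0.154, 0.155], [0.573, -0.201, 0.149], [0.573, -0.16, 0.152], [0.575, -0.206, 0.147], [0.576, -0.192, 0.145], [0.578, -0.211, 0.143], [0.578, -0.195, 0.141], [0.579, -0.159, 0.142], [0.581, -0.172, 0.142], [0.582, -0.209, 0.131], [0.584, -0.17, 0.139], [0.586, -0.157, 0.131], [0.587, -0.191, 0.133], [0.588, -0.162, 0.133], [0.589, -0.203, 0.131], [0.59, -0.175, 0.13], [0.592, -0.192, 0.13], [0.593, -0.166, 0.13]]
```

Run:
```python
from h import *
from cell import robot
c=eyes.calibration("wrist");H=np.array(c["hand_eye"]);print({k:c[k] for k in("fx","fy","cx","cy")})
def px(X):
    q=np.linalg.inv(H)@[*X,1];th=np.arctan2(np.hypot(q[0],q[1]),q[2]);ph=np.arctan2(q[1],q[0]);return (c["cx"]+c["fx"]*th*np.cos(ph)).round(1),(c["cy"]+c["fy"]*th*np.sin(ph)).round(1),q[2].round(3)
for z in(0,-.01,-.02,-.03,-.04,-.05,-.06):print(z,px([0,0,z]),px([0,-.011,z]))
s=robot.get_state();print(s["tcp_pos"],s["contact_force"],s["qpos"])
p,d=eyes.snapshot("wrist");cv2.imwrite("pics/w3.png",p)
for v in range(225,340,8):
  print(v,[ (d[v,u]).round(3) for u in(262,270,277,284,292)])
cv2.imwrite("pics/w3c.png",cv2.resize(p[190:340,190:360],None,fx=3.5,fy=3.5,interpolation=cv2.INTER_CUBIC))
```

```text
{'fx': 325.19226210127806, 'fy': 325.19226210127806, 'cx': 276.1277713147302, 'cy': 211.18558227045423}
0 (np.float64(276.4), np.float64(244.7), np.float64(0.194)) (np.float64(276.4), np.float64(227.6), np.float64(0.191))
-0.01 (np.float64(276.4), np.float64(251.9), np.float64(0.185)) (np.float64(276.4), np.float64(234.2), np.float64(0.181))
-0.02 (np.float64(276.4), np.float64(259.9), np.float64(0.175)) (np.float64(276.4), np.float64(241.4), np.float64(0.172))
-0.03 (np.float64(276.4), np.float64(268.7), np.float64(0.166)) (np.float64(276.4), np.float64(249.4), np.float64(0.162))
-0.04 (np.float64(276.4), np.float64(278.4), np.float64(0.156)) (np.float64(276.4), np.float64(258.4), np.float64(0.153))
-0.05 (np.float64(276.4), np.float64(289.3), np.float64(0.147)) (np.float64(276.4), np.float64(268.5), np.float64(0.143))
-0.06 (np.float64(276.5), np.float64(301.5), np.float64(0.137)) (np.float64(276.5), np.float64(279.9), np.float64(0.134))
[ 0.59067409 -0.18937332  0.15387626] [ 0.09965116  0.41746907 -0.10712822] [-2.11590229e+01  2.80908189e+01  7.77165354e+01  4.60936286e-04
  7.4
[... 822 characters left out ...]

289 [np.float32(0.129), np.float32(0.128), np.float32(0.129), np.float32(0.128), np.float32(0.128)]
297 [np.float32(0.124), np.float32(0.122), np.float32(0.123), np.float32(0.123), np.float32(0.123)]
305 [np.float32(0.116), np.float32(0.116), np.float32(0.124), np.float32(0.116), np.float32(0.114)]
313 [np.float32(0.111), np.float32(0.111), np.float32(0.123), np.float32(0.111), np.float32(0.112)]
321 [np.float32(0.108), np.float32(0.112), np.float32(0.126), np.float32(0.106), np.float32(0.107)]
329 [np.float32(0.102), np.float32(0.115), np.float32(0.126), np.float32(0.109), np.float32(0.103)]
337 [np.float32(0.092), np.float32(0.116), np.float32(0.128), np.float32(0.115), np.float32(0.091)]
```

View pics/w3c.png

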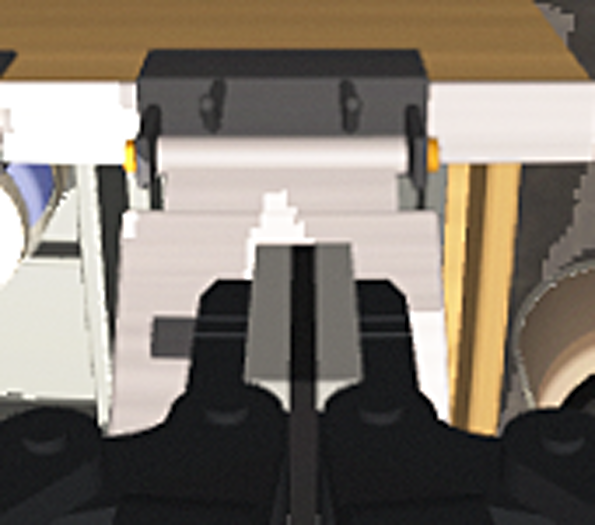

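The first push passed over the tag. The wrist and side views both put the real fingertips about 43 mm above the reported TCP (tip at z≈0.197, not 0.154), while x and y agree. I'll step back, go lower by that offset and check with the wrist camera before pushing again.

Call:
send_rows:
  plan:
    - [0,0,0,0,1,0,1]
    - [0,0,0,0,1,0,1]
    - [0,0,0,0,1,0,1]
    - [0,0,0,0,0.4,0,1]
    - [0,0,0,0,0,0.6,1]
    - [0,0,0,0,0,0.6,1]
    - [0,0,0,0,0,0.5,1]
    - [0,0,0,0,0,0,1]

```text
clock: 5.95
tcp_pos: [0.5224, -0.1857, 0.1174]
eef_rot: [[-0.048, -0.999, -0.003], [-0.999, 0.048, 0.001], [-0.001, 0.003, -1.0]]
contact_force: [-0.8, 0.1, -0.1]
grip_width: 0.0
```

```bash
cat >> h.py <<'E'
def wworld(pts,d,s):
    c=eyes.calibration("wrist");H=np.array(c["hand_eye"]);out=[]
    for u,v in pts:
        a=np.array([u-c["cx"],v-c["cy"]])/c["fx"];th=np.hypot(*a)
        r=np.r_[a/th*np.tan(th),1]*d[v,u]
        out.append((np.array(s["tcp_pos"])+np.array(s["eef_rot"])@(H[:3,:3]@r+H[:3,3])).round(3).tolist())
    return out
E
python3 - <<'E'
from h import *
from cell import robot
s=robot.get_state();print(s["tcp_pos"],s["contact_force"])
p,d=eyes.snapshot("wrist");cv2.imwrite("pics/w4.png",p)
print("col277 rows",list(zip(range(120,300,10),wworld([(277,v) for v in range(120,300,10)],d,s))))
E
```

```text
[ 0.52235406 -0.18568307  0.11738926] [-0.84086934  0.09190142 -0.05039571]
col277 rows [(120, [0.595, -0.19, 0.116]), (130, [0.591, -0.189, 0.129]), (140, [0.586, -0.189, 0.131]), (150, [0.581, -0.189, 0.136]), (160, [0.578, -0.189, 0.142]), (170, [0.573, -0.188, 0.146]), (180, [0.57, -0.188, 0.151]), (190, [0.567, -0.188, 0.156]), (200, [0.563, -0.188, 0.161]), (210, [0.559, -0.188, 0.163]), (220, [0.556, -0.188, 0.166]), (230, [0.553, -0.187, 0.171]), (240, [0.549, -0.187, 0.172]), (250, [0.487, -0.184, 0.052]), (260, [0.533, -0.186, 0.157]), (270, [0.532, -0.186, 0.167]), (280, [0.533, -0.186, 0.176]), (290, [0.533, -0.186, 0.184])]
```

Close up, the tip is at z≈0.155 with its face at x=0.533, and the tag edge is at x=0.549, z=0.172. The overlap is good, so I'll push.

Call:
send_rows:
  plan:
    - [0,0,0,0,-0.3,-0.2,1]
    - [0,0,0,0,-0.3,0,1]
    - [0,0,0,0,-0.3,0,1]
    - [0,0,0,0,-0.3,0,1]
    - [0,0,0,0,-0.3,0,1]
    - [0,0,0,0,-0.3,0,1]
    - [0,0,0,0,-0.3,0,1]
    - [0,0,0,0,-0.3,0,1]
    - [0,0,0,0,-0.3,0,1]
    - [0,0,0,0,-0.3,0,1]
    - [0,0,0,0,-0.3,0,1]
    - [0,0,0,0,0,0,1]

```text
clock: 7.2
tcp_pos: [0.5893, -0.1892, 0.1237]
eef_rot: [[-0.048, -0.999, 0.0], [-0.999, 0.048, -0.0], [0.0, -0.0, -1.0]]
contact_force: [0.2, 0.3, 1.0]
grip_width: 0.0003
```

Run:
```python
from h import *
from cell import robot
s=robot.get_state();print(s["tcp_pos"],s["contact_force"])
p,d=eyes.snapshot("wrist");cv2.imwrite("pics/w5.png",p)
for u in(245,277,300):print(u,list(zip(range(120,300,15),wworld([(u,v) for v in range(120,300,15)],d,s))))
```

```text
[ 0.58931679 -0.18924773  0.12368239] [0.2325756  0.26794387 0.97476127]
245 [(120, [0.659, -0.164, -0.001]), (135, [0.645, -0.163, -0.0]), (150, [0.631, -0.162, -0.001]), (165, [0.616, -0.161, -0.001]), (180, [0.604, -0.161, 0.011]), (195, [0.596, -0.163, 0.033]), (210, [0.596, -0.166, 0.074]), (225, [0.62, -0.177, 0.169]), (240, [0.607, -0.175, 0.156]), (255, [0.587, -0.171, 0.131]), (270, [0.579, -0.17, 0.135]), (285, [0.597, -0.176, 0.181])]
277 [(120, [0.657, -0.193, -0.0]), (135, [0.643, -0.192, -0.001]), (150, [0.629, -0.192, 0.001]), (165, [0.615, -0.191, -0.0]), (180, [0.603, -0.191, 0.012]), (195, [0.595, -0.19, 0.032]), (210, [0.594, -0.19, 0.073]), (225, [0.619, -0.191, 0.168]), (240, [0.607, -0.19, 0.156]), (255, [0.586, -0.189, 0.131]), (270, [0.6, -0.19, 0.174]), (285, [0.6, -0.19, 0.187])]
300 [(120, [0.656, -0.214, 0.0]), (135, [0.642, -0.214, -0.0]), (150, [0.628, -0.213, 0.0]), (165, [0.614, -0.213, -0.0]), (180, [0.602, -0.212, 0.011]), (195, [0.593, -0.21, 0.031]), (210, [0.593, -0.207, 0.072]), (225, [0.619, -0.201, 0.17]), (240, [0.604, -0.202, 0.152]), (255, [0.585, -0.203, 0.131]), (270, [0.594, -0.201, 0.165]), (285, [0.595, -0.2, 0.18])]
```

Tag 4 now leans back (plate points at x=0.607, z=0.156 and x=0.620, z=0.169). Next I'll raise, go behind the half-full bin's tag and descend.

Call:
send_rows:
  plan:
    - [0,0,0,0,0,-1,1]
    - [0,0,0,0,0,-1,1]
    - [0,0,0,0,0,-1,1]
    - [0,0,0,-0.95,-0.63,0,1]
    - [0,0,0,-0.95,-0.63,0,1]
    - [0,0,0,-0.95,-0.63,0,1]
    - [0,0,0,-0.95,-0.63,0,1]
    - [0,0,0,-0.9,-0.63,0,1]
    - [0,0,0,0,0,0,1]

```text
clock: 8.15
tcp_pos: [0.6569, -0.0964, 0.1835]
eef_rot: [[-0.046, -0.999, -0.0], [-0.999, 0.046, 0.0], [-0.0, 0.0, -1.0]]
contact_force: [-0.8, -0.1, -0.5]
grip_width: 0.0
```

Call:
send_rows:
  plan:
    - [0,0,0,0,0,1,1]
    - [0,0,0,0,0,1,1]
    - [0,0,0,0,0,1,1]
    - [0,0,0,0,0,0,1]

```text
clock: 8.55
tcp_pos: [0.6545, -0.0988, 0.121]
eef_rot: [[-0.049, -0.999, -0.005], [-0.999, 0.049, 0.001], [-0.001, 0.005, -1.0]]
contact_force: [0.2, -0.7, -0.3]
grip_width: -0.0001
```

Call:
send_rows:
  plan:
    - [0,0,0,0,0.31,0,1]
    - [0,0,0,0,0.31,0,1]
    - [0,0,0,0,0.31,0,1]
    - [0,0,0,0,0.31,0,1]
    - [0,0,0,0,0.31,0,1]
    - [0,0,0,0,0.31,0,1]
    - [0,0,0,0,0.31,0,1]
    - [0,0,0,0,0.31,0,1]
    - [0,0,0,0,0.31,0,1]
    - [0,0,0,0,0.31,0,1]
    - [0,0,0,0,0,0,1]

```text
clock: 9.65
tcp_pos: [0.5937, -0.0954, 0.1239]
eef_rot: [[-0.048, -0.999, -0.0], [-0.999, 0.048, 0.0], [-0.0, 0.0, -1.0]]
contact_force: [-0.2, -0.3, 0.5]
grip_width: -0.0001
```

Run:
```python
from h import *
from cell import robot
s=robot.get_state();print(s["tcp_pos"],s["contact_force"])
p,d=eyes.snapshot("wrist");cv2.imwrite("pics/w6.png",p)
for u in(245,300):print(u,list(zip(range(210,320,12),wworld([(u,v) for v in range(210,320,12)],d,s))))
```

```text
[ 0.59368791 -0.09538278  0.12387502] [-0.22673512 -0.25991601  0.49773674]
245 [(210, [0.6, -0.073, 0.074]), (222, [0.603, -0.076, 0.107]), (234, [0.598, -0.076, 0.114]), (246, [0.596, -0.077, 0.13]), (258, [0.59, -0.077, 0.132]), (270, [0.586, -0.077, 0.139]), (282, [0.58, -0.077, 0.144]), (294, [0.601, -0.083, 0.188]), (306, [0.605, -0.084, 0.203]), (318, [0.605, -0.085, 0.21])]
300 [(210, [0.598, -0.113, 0.074]), (222, [0.601, -0.111, 0.107]), (234, [0.607, -0.109, 0.141]), (246, [0.594, -0.109, 0.129]), (258, [0.589, -0.109, 0.133]), (270, [0.599, -0.107, 0.167]), (282, [0.599, -0.106, 0.177]), (294, [0.599, -0.105, 0.187]), (306, [0.605, -0.104, 0.204]), (318, [0.605, -0.104, 0.211])]
```

View pics/w6.png

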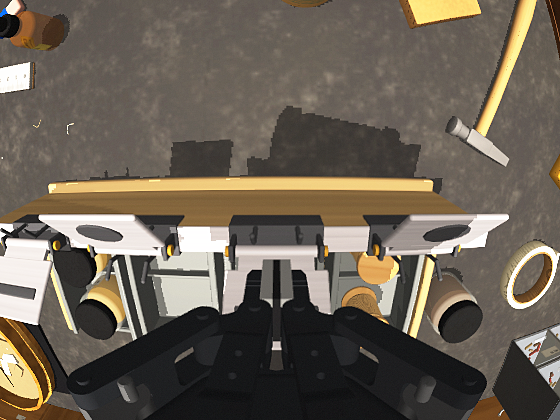

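In the wrist view, tag 3 now lies forward (plate at rows 260-300), tag 4 shows its disc at (447,232), and the empty bin's tag still shows its disc at (98,232). I'll repeat the same push on tag 2.

Call:
send_rows:
  plan:
    - [0,0,0,0,0,-1,1]
    - [0,0,0,0,0,-1,1]
    - [0,0,0,0,0,-1,1]
    - [0,0,0,-0.92,-0.63,0,1]
    - [0,0,0,-0.92,-0.63,0,1]
    - [0,0,0,-0.92,-0.63,0,1]
    - [0,0,0,-0.92,-0.63,0,1]
    - [0,0,0,-0.92,-0.63,0,1]
    - [0,0,0,0,0,0,1]

```text
clock: 10.6
tcp_pos: [0.6626, -0.0045, 0.1832]
eef_rot: [[-0.046, -0.999, -0.0], [-0.999, 0.046, 0.0], [-0.0, 0.0, -1.0]]
contact_force: [-1.0, -0.6, -0.5]
grip_width: 0.0001
```

Call:
send_rows:
  plan:
    - [0,0,0,0,0,1,1]
    - [0,0,0,0,0,1,1]
    - [0,0,0,0,0,1,1]
    - [0,0,0,0,0,0,1]

```text
clock: 11.0
tcp_pos: [0.6602, -0.007, 0.1209]
eef_rot: [[-0.049, -0.999, -0.005], [-0.999, 0.049, 0.0], [0.0, 0.005, -1.0]]
contact_force: [0.4, 0.8, -1.4]
grip_width: 0.0
```

Call:
send_rows:
  plan:
    - [0,0,0,0,0.31,0,1]
    - [0,0,0,0,0.31,0,1]
    - [0,0,0,0,0.31,0,1]
    - [0,0,0,0,0.31,0,1]
    - [0,0,0,0,0.31,0,1]
    - [0,0,0,0,0.31,0,1]
    - [0,0,0,0,0.31,0,1]
    - [0,0,0,0,0.31,0,1]
    - [0,0,0,0,0.31,0,1]
    - [0,0,0,0,0.31,0,1]
    - [0,0,0,0,0,0,1]

```text
clock: 12.1
tcp_pos: [0.5991, -0.0035, 0.1239]
eef_rot: [[-0.048, -0.999, -0.0], [-0.999, 0.048, 0.0], [-0.0, 0.0, -1.0]]
contact_force: [-0.4, -0.1, 0.2]
grip_width: 0.0002
```

Run:
```python
from h import *
from cell import robot
s=robot.get_state();print(s["tcp_pos"],s["contact_force"])
p,d=eyes.snapshot("wrist");cv2.imwrite("pics/w7.png",p)
for u in(245,):print(u,list(zip(range(210,320,12),wworld([(u,v) for v in range(210,320,12)],d,s))))
```

```text
[ 0.59909404 -0.00351846  0.12386924] [-0.41032155 -0.14571708  0.1748929 ]
245 [(210, [0.604, 0.02, 0.07]), (222, [0.607, 0.016, 0.104]), (234, [0.602, 0.016, 0.113]), (246, [0.601, 0.015, 0.127]), (258, [0.596, 0.015, 0.133]), (270, [0.591, 0.015, 0.139]), (282, [0.586, 0.015, 0.144]), (294, [0.606, 0.009, 0.187]), (306, [0.61, 0.008, 0.203]), (318, [0.611, 0.007, 0.211])]
```

Tag 2 is forward. Now tag 1, from the front.

Call:
send_rows:
  plan:
    - [0,0,0,0,0,-1,1]
    - [0,0,0,0,0,-1,1]
    - [0,0,0,0,0,-1,1]
    - [0,0,0,-0.92,0.67,0,1]
    - [0,0,0,-0.92,0.67,0,1]
    - [0,0,0,-0.92,0.67,0,1]
    - [0,0,0,-0.92,0.67,0,1]
    - [0,0,0,-0.92,0.67,0,1]
    - [0,0,0,0,0,0,1]

```text
clock: 13.05
tcp_pos: [0.5365, 0.0933, 0.1841]
eef_rot: [[-0.046, -0.999, 0.0], [-0.999, 0.046, 0.0], [-0.0, -0.0, -1.0]]
contact_force: [0.9, -0.4, -0.1]
grip_width: -0.0
```

Call:
send_rows:
  plan:
    - [0,0,0,0,0,1,1]
    - [0,0,0,0,0,1,1]
    - [0,0,0,0,0,1,1]
    - [0,0,0,0,0,0,1]

```text
clock: 13.45
tcp_pos: [0.5364, 0.0909, 0.1214]
eef_rot: [[-0.049, -0.999, -0.004], [-0.999, 0.049, -0.0], [0.001, 0.004, -1.0]]
contact_force: [0.7, -0.6, 0.5]
grip_width: -0.0
```

Call:
send_rows:
  plan:
    - [0,0,0,0,-0.33,0,1]
    - [0,0,0,0,-0.33,0,1]
    - [0,0,0,0,-0.33,0,1]
    - [0,0,0,0,-0.33,0,1]
    - [0,0,0,0,-0.33,0,1]
    - [0,0,0,0,-0.33,0,1]
    - [0,0,0,0,-0.33,0,1]
    - [0,0,0,0,-0.33,0,1]
    - [0,0,0,0,-0.33,0,1]
    - [0,0,0,0,-0.33,0,1]
    - [0,0,0,0,0,0,1]

```text
clock: 14.55
tcp_pos: [0.6038, 0.0883, 0.1237]
eef_rot: [[-0.048, -0.999, 0.0], [-0.999, 0.048, 0.0], [-0.0, -0.0, -1.0]]
contact_force: [-0.7, 0.3, -0.3]
grip_width: 0.0002
```

Call:
send_rows:
  plan:
    - [0,0,0,0,0,-1,1]
    - [0,0,0,0,0,-1,1]
    - [0,0,0,0,0,-1,1]
    - [0,0,0,0,0,-1,1]
    - [0,0,0,0,1,-1,1]
    - [0,0,0,0,1,0,1]
    - [0,0,0,0,1,0,1]
    - [0,0,0,0,1,0,1]
    - [0,0,0,0,1,0,1]
    - [0,0,0,0,1,0,1]
    - [0,0,0,0,1,0,1]
    - [0,0,0,0,0,0,1]

```text
clock: 15.75
tcp_pos: [0.4619, 0.0953, 0.2242]
eef_rot: [[-0.048, -0.999, 0.0], [-0.999, 0.048, 0.0], [-0.0, -0.0, -1.0]]
contact_force: [0.1, 0.9, 0.1]
grip_width: 0.0
```

Run:
```python
from h import *
from cell import robot
s=robot.get_state();print(s["clock"],s["tcp_pos"],s["contact_force"])
p,d=eyes.snapshot("top");cv2.imwrite("pics/top9.png",p);P=cloud("top",d)
cv2.imwrite("pics/fin.png",cv2.resize(p[130:295,130:350],None,fx=3.6,fy=3.6,interpolation=cv2.INTER_CUBIC))
e1=np.array([.999,-.047])
for i,y in enumerate((.089,-.003,-.095,-.187)):
    pin=np.array([.5958+.0468*(y+.049),y]);r=P[...,:2]-pin;a=r@e1;b=r@np.array([.047,.999]);z=P[...,2]-.128
    m=(abs(b)<.024)&(z>.012)&(z<.06)&(abs(a)<.06);print(i+1,m.sum(),np.degrees(np.median(np.arctan2(a[m],z[m]))).round(1))
```

```text
15.75 [0.46185578 0.09529768 0.22423362] [0.082903   0.91404713 0.05244367]
1 356 35.7
2 251 -36.7
3 250 -36.9
4 347 35.4
```

View pics/fin.png

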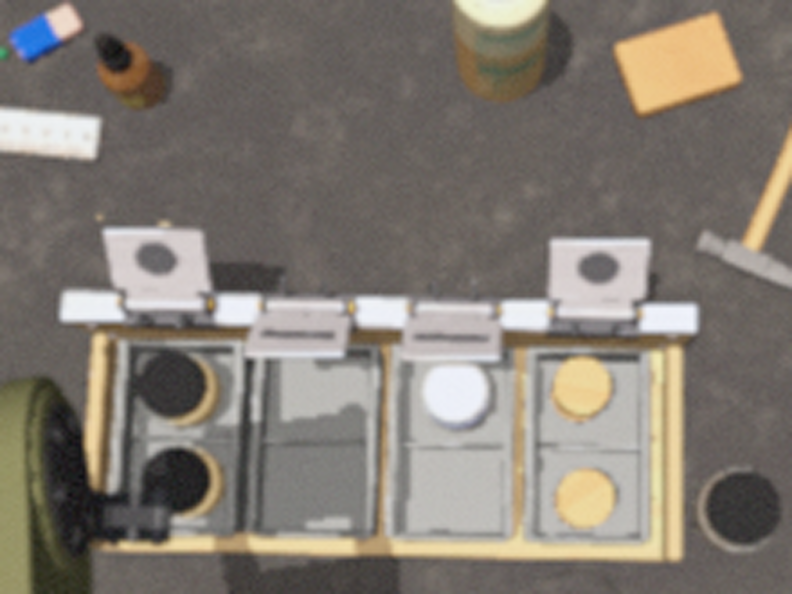

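The final top view shows discs at (157,258) and (598,268) behind the two full bins, and bars at (300,333) and (451,338) behind the other two. The stock is in place and the arm is clear, so I'm handing in.

```bash
python3 -c "
import cv2,numpy as np
a=cv2.imread('pics/top0.png').astype(int);b=cv2.imread('pics/top9.png').astype(int)
m=(abs(cv2.blur((a-b).astype(np.float32),(3,3))).max(2)>40).astype(np.uint8)
n,l,s,c=cv2.connectedComponentsWithStats(m);print([x.tolist() for x in s[1:] if x[4]>15])
from cell import robot;print(robot.finish_job())"
```

```text
[[158, 193, 31, 20, 479], [199, 194, 29, 20, 478], [242, 195, 28, 20, 456], [282, 196, 29, 19, 462], [158, 216, 29, 13, 312], [191, 217, 36, 14, 355], [241, 218, 29, 13, 315], [282, 219, 28, 12, 307], [225, 225, 11, 7, 42], [269, 227, 6, 5, 16], [39, 235, 207, 185, 7441], [207, 243, 31, 43, 757], [60, 244, 26, 26, 171], [187, 248, 15, 37, 262], [46, 253, 94, 134, 7693], [49, 260, 9, 11, 79], [198, 346, 8, 25, 120], [258, 347, 11, 24, 150], [317, 367, 7, 15, 64], [184, 373, 16, 13, 103], [381, 373, 10, 5, 24], [72, 384, 11, 5, 26], [254, 406, 24, 14, 283], [277, 406, 11, 14, 126]]
the job is handed in; nothing more can be done
None
```

All four tags started out wrong, so I pushed each over its hinge with the closed fingertips. I handed the job in at about 16 s of the 54 s allowed; no verdict was reported.

- **Final tags:** the two full bins (black jars and spools) now show the disc, and the empty and half-full bins show the bar. In the last top view the tags measured +36°, −37°, −37° and +35° from left to right. That is 3–5° short of the nominal 40°, probably because the depth reading sees the plate's face and not its centre line. I took all four to be at their stops.
- **Stock and loose things:** comparing the first and last top views showed changes only at the tags and in areas I put down to the arm and its shadows. The arm partly covered the area of the left bin in the last view. I saw no displaced stock or loose things, and forces stayed around 1 N at every reading.
- **Failed push:** my first push on the right-hand tag passed over it without moving it. The wrist and side cameras both put the closed fingertips about 40 mm higher than the reported TCP, while x and y agreed. I lowered the height by that amount, and all four pushes after that worked.

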